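# Lift a sagging bolt over its bent keeper and hold the pen gate ajar

## Task

The little bottle with the ribbed white cap stands in the way of the quarantine pen's gate: first stand it upright on the narrow blue ledge and let go of it. Then take the red ball of the gate's sagging bolt, lift it so that the bolt's nose clears the bent lip of the keeper while you pull the bolt back out of the keeper, and swing the gate towards you. Finish still gripping the red ball, with the gate held ajar at about 30 degrees against its closing spring; leave everything else where it is.

Things in the scene. Friction and masses are not known exactly. Their poses are not given: they have to be found in the camera images.
- pen: Fixed low pen of aluminium posts and clear walls, about 130 deep, 230 wide, 62 high. Origin on the worktop under the middle of the closed gate; its z is up, its x points from the gate into the pen, its y along the gate towards the hinge post. The gate is the wall at x = 0, from y = +80 mm (hinge) to y = -85 mm (free stile); the keeper stands on the low post at y = -116 mm. The gate and bolt swing about a vertical line at x = 0, y = +80 mm, towards -x.
- ledge: Fixed narrow blue metal riser. Origin on the worktop under its middle, long axis x, z up. Its flat top is 140 long (x) and 32 wide (y), 50 above the worktop; its two feet are 60 wide (y) and 4 thick.
- ledge_top (a point): Middle of the ledge's top face (50 above the worktop), axes as the ledge.
- bottle: Loose bottle with a ribbed white screw cap, 90 high, body 40 across up to 66 mm, cap 33 across above; mass about 0.18 kg. Origin at the centre of its underside, z up. It starts upright in front of the gate, 65 to 85 mm from the gate's plane.
- gate (a joint): Gate angle, rad: 0 shut, growing as the free stile swings towards -x of the pen, up to 1.2. A weak spring shuts it: 2 to 3 N at the red ball. It cannot open until the bolt is out of the keeper.
- bolt_slide (a joint): How far the bolt is pulled back along the gate towards the hinge (towards +y of the pen while shut), m: 0 fully shot, 0.045 at its stop; light friction keeps it where it is left (about 1 N). Starts between 0 and 0.005. The nose is out of the keeper above 0.025.
- bolt_body (a joint): Lift of the bolt, rad: 0 sagging at rest, 0.2 at its stop. It turns about its rear end (87 mm from the ball towards the hinge, 86 above the worktop) and falls back by its weight. Sagging, its nose catches behind the bent lip after about 6 mm of pull; it clears the lip above about 0.09 (ball 8 mm up). Lifted by 13 mm the ball also moves 5 mm towards the hinge; 17 mm is the stop.
- knob (a point): Centre of the red ball, 24 mm across, the bolt's handle; at rest 119 above the worktop and 55 mm from the gate's middle towards the keeper. It stands on an 8 mm stem; the top of the bolt rod lies 33 mm under the ball's centre, the staples beside it reach 94 above the worktop, the keeper 86. The gate has free space above.
- nose_foot (a point): Foot of the bolt's down-turned nose (10 x 10 mm), 147 mm from the bolt's rear pivot; at rest 56 above the worktop, inside the keeper.
- lip_top (a point): Top middle of the keeper's bent lip, 4 thick, 70 above the worktop, between nose and gate.
- sample_rack: Loose green tube rack standing in the pen, 66x90x45; bystander. Origin under its centre.
- dropper: Loose white dropper bottle, 44 across, 108 high; bystander. Origin under its centre.
- jar: Loose white jar with a red cap, 46 across, 45 high; bystander. Origin under its centre.
- tape: Loose blue roll of tape, 72 across, 18 high, lying flat; bystander. Origin under its centre.
- dish: Loose pink culture dish, 93 across, 15 high; bystander. Origin under its centre.

How it is judged (in metres and radians):
On the way, in this order (a step that is already met when the one before it is completed fails the run):
1. the bottle stands upright on the narrow ledge, let go (horizontal distance between bottle and ledge_top below 0.07 m and height (world z) of bottle between 0.045 and 0.056 m and angle between bottle's own z axis and vertical below 0.1 rad and contact force between bottle and ledge above 0.3 N and contact force between bottle and the fingers below 0.1 N), for 0.3 s.
2. the bolt is drawn out of the keeper while the gate is still shut (value of joint bolt_slide above 0.022 m and value of joint gate below 0.15 rad).
At the end, for the whole second after the job is handed in: The gate is held still at 20 to 41 degrees (0.35 to 0.72 rad) by fingers gripping the bolt's red ball (over 1 N), the bolt pulled back more than 20 mm; the bottle stands upright (within 0.1 rad) and untouched on top of the ledge (value of joint gate between 0.35 and 0.72 rad and velocity of joint gate between -0.1 and 0.1 rad/s and value of joint bolt_slide above 0.02 m and contact force between the fingers and bolt_body above 1 N and distance between the grasp point and knob below 0.035 m and horizontal distance between bottle and ledge_top below 0.07 m and height (world z) of bottle between 0.045 and 0.056 m and angle between bottle's own z axis and vertical below 0.1 rad and linear speed of bottle below 0.02 m/s and contact force between bottle and ledge above 0.3 N and contact force between bottle and the arm below 0.1 N); the arm keeps its last pose, push and grip.
It fails at once if the bottle is knocked over or tipped (angle between bottle's own z axis and vertical above 0.5 rad).
It fails at once if the gate is flung open (value of joint gate above 1 rad).
It fails at once if one of the bystanders (green rack, dropper bottle, jar, tape roll, dish) is shoved more than 30 mm (distance of any of sample_rack, dropper, jar, tape, dish from where it was at the start of the episode above 0.03 m).
It also fails if it takes over 58 s, if anything falls off the work surface, if the arm or the gripper's body presses on something with over 40 N, if the wrist force passes 120 N, or if a joint passes its speed limit or range.

## Robot

A 6-joint arm with a two-finger parallel gripper is mounted at the origin on a cart in front of the work surface, level with it; the furniture and walls round the work are solid. World frame = base frame: x ahead of the robot, y to its left, z up, the work surface at z = 0. Lengths are in mm, angles in rad, forces in N, time in s.
With the tool pointing down it reaches from about 275 to 1000 mm from the base axis. Payload 8.4 kg.
Tool frame: the origin (TCP) lies midway between the tips of the shut fingers; the grasp point (between the pads) lies r.grasp_offset behind it (r.grasp_offset is the distance from the TCP to the grasp point, in mm); z points along the fingers, y is the direction in which the jaws open and shut (so a half turn about z gives the same grasp; the last joint's range is limited). The gripper opens to 85 mm and grips with 20 to 120 N. Pads are 22 mm wide; open, the fingers measure 114 mm over their backs; the gripper's body (76 mm by 85 mm) begins 54 mm behind the grasp point. The pads swing forward as they close: fully open they stand 13 mm farther back than shut.
Start: joints at [1.251, 0.353, 1.633, -0, 1.155, -0.002], TCP at [195.297, 593.706, 231.281] pointing down, gripper open.
Joint ranges: [-2.63, 2.63], [-0.92, 2.1], [0.06, 2.66], [-1.3, 4.44], [0, 2.69], [-3.02, 3.02]. Speed limits (rad/s): [2.22, 2.22, 2.79, 3.14, 3.14, 3.14].

## Interface

Orientations are given as [roll, pitch, yaw] about the fixed x, y, z axes, in that order (R = Rz(yaw) Ry(pitch) Rx(roll)).
In Python, from rig import r gives the robot as it stands.
- The arm moves only by the tool jog_arm, never from a script. Its argument "series" is a list that holds one entry, the list of rows, each a list of 7 numbers: the shift along the tool's x, y, z in cm, then the turn, a rotation vector about the tool's x, y, z in degrees, then the finger opening in cm, from 0 to 8.54. A call has 1 to 5 rows; each row is the pose to reach, as a shift and turn from the pose commanded when the call began, along the tool's axes at that moment; what a row does not reach only later rows make up. A row lasts 1/8 s, in which the tool goes at most 62.5 mm and 10.7 degrees, less where a joint would pass 70% of its speed; a pose out of reach is approached as far as the arm can. A call with a gripper value outside its range is refused whole. The fingers move at their own pace and stop on an object; "newtons" is the grip in N (left out, the last holds). Time passes only in rows, so rows that repeat a pose let the fingers close. It gives the time, the measured TCP pose, the force and the opening at its end, in the units of the state.
- r.sense(): the state, without advancing time (a new reading comes with each control period).
- r.grab_frame(name): name is "scene" or "side" or "wrist"; returns the picture (480x640x3 uint8, red, green, blue); there is no depth.
- r.calibration(name): a dict with "mtx" (3x3 intrinsics, pixels), "origin" and "attitude" of the camera in the world; the wrist camera has in their place "T_tool_cam" (4x4, takes a point from camera to tool coordinates, whose origin is the TCP and whose axes are the flange's). Camera axes: x right, y down, z forward; pixel columns grow to the right and rows downward; lengths in mm; the calibration is good to about 2 mm. A picture is of the moment at which its call begins: read the wrist's pose just before it. calibration takes no time and is no camera call.
- r.sign_off(): hands the job in, once; it reports no verdict.
The state is a dict: "clock": time; "qpos": joint angles; "qvel": joint speeds; "joint_efforts": joint torques, N m; "eef_pos": TCP position; "tcp_rot": TCP orientation; "contact_force": force on the tool from outside, world axes, zero at the start; "wrist_torque": the same for the moment, N m; "opening": opening from 0.0 (shut) to 1.0 (fully open).
Only numpy, scipy, OpenCV 4.12 (cv2) and the standard library are available. Lean on these libraries where they do the work, as an engineer would, in place of code of your own. Each camera call takes 0.05 s, during which the arm holds its last target.

## Working session

There is one attempt and no reset: what is moved stays moved. The work goes in short steps, Python scripts to look and compute and a tool call to move; the robot and the scene stay as the last step left them, time stands still between calls to the robot, and variables do not carry over. Pictures are saved under pics/ and viewed, and the job is handed in when it is done.

Besides the shell and the picture viewer there is one more tool, called after ">>>" as a command line: name --argument value ..., lists and objects as JSON in quotes. jog_arm: Moves the arm, as the interface text tells. Its arguments: {"type":"object","properties":{"series":{"type":"array","items":{"type":"array","items":{"type":"array","items":{"type":"number"}}}},"newtons":{"type":"number"}},"required":["series"]}

```bash
ls; mkdir -p pics; python3 - <<'E'
from rig import r
import cv2
print(r.sense()); print(r.grasp_offset)
for n in ["scene","side","wrist"]:
    print(n,r.calibration(n))
    cv2.imwrite(f"pics/{n}0.png",cv2.cvtColor(r.grab_frame(n),cv2.COLOR_RGB2BGR))
E
```

```text
pics
{'clock': 0.0, 'qpos': array([ 1.25058989e+00,  3.53607499e-01,  1.63415761e+00,  1.09458717e-05,
        1.15515726e+00, -2.38453843e-03]), 'qvel': array([ 0.00148109, -0.00025465, -0.00047861, -0.00051515,  0.00032153,
        0.00105535]), 'joint_efforts': array([ 1.99564318e-03, -6.05228090e+01, -3.42080534e+01,  2.85400338e-04,
        9.00878134e-03,  2.34737217e-05]), 'eef_pos': array([195.15011414, 593.25412581, 230.5770037 ]), 'tcp_rot': array([-3.14026296e+00, -1.31787813e-05,  2.82376632e+00]), 'contact_force': array([0.63079673, 0.25456509, 0.88087031]), 'wrist_torque': array([-0.00767006,  0.05225106, -0.04229239]), 'opening': 0.9998282512728796}
18.700000000000003
scene {'mtx': array([[613.3209492 ,   0.        , 313.91466009],
       [  0.        , 613.3209492 , 231.48579138],
       [  0.        ,   0.        ,   1.        ]]), 'origin': array([ -78.21429775, 1185.81606889,  853.7398014 ]), 'attitude': array([-2.07690286, -0.01911745, -2.64376186])}
side {'mtx': array([[484.82194178,   0.        , 320.76838087],
       [  0.        , 484.82194178, 233.98177414],
       [  0.        ,   0.        ,   1.        ]]), 'origin': array([  31.75279616, -306.29525138, 1212.67050014]), 'attitude': array([-2.63968152, -0.00889406, -1.07273937])}
wrist {'mtx': array([[421.34053649,   0.        , 323.34070842],
       [  0.        , 421.34053649, 242.47691181],
       [  0.        ,   0.        ,   1.        ]]), 'T_tool_cam': array([[-1.42658327e-03, -9.57305748e-01, -2.89073813e-01,
         7.47357691e+01],
       [ 9.99998666e-01, -1.13579110e-03, -1.17368644e-03,
        -8.78776504e-01],
       [ 7.95249314e-04, -2.89075102e-01,  9.57306092e-01,
        -1.43816660e+02],
       [ 0.00000000e+00,  0.00000000e+00,  0.00000000e+00,
         1.00000000e+00]])}
```

View pics/scene0.png

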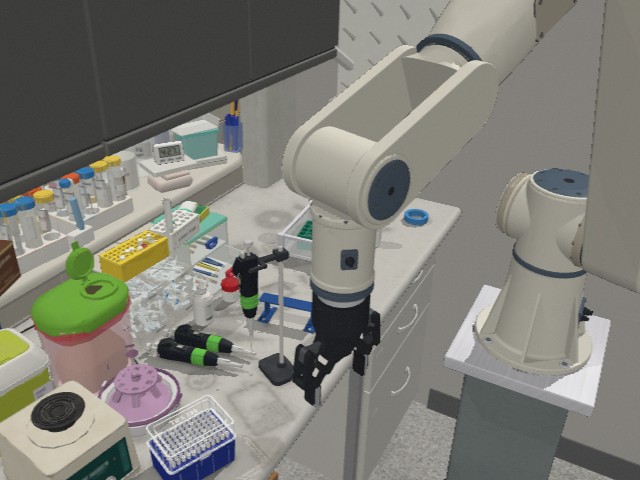

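View pics/side0.png

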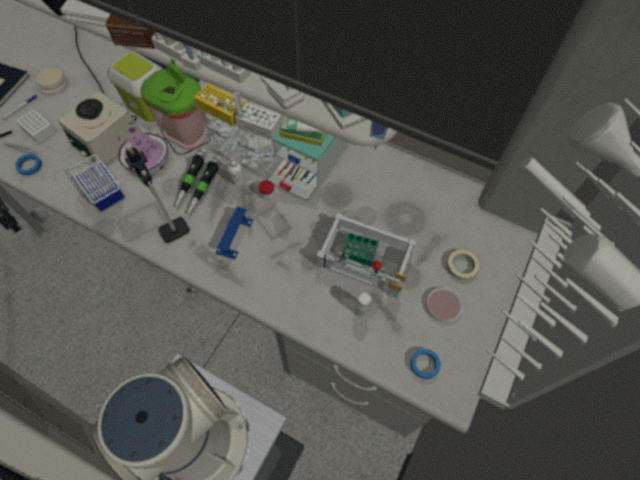

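View pics/wrist0.png

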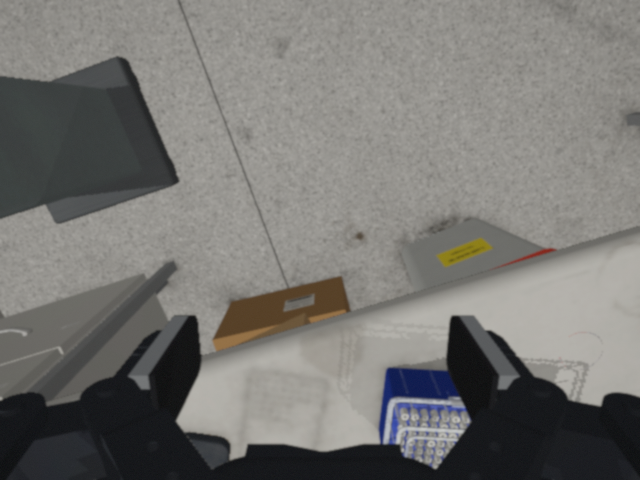

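```bash
cat > h.py <<'E'
import numpy as np, cv2
from scipy.spatial.transform import Rotation as Ro
from rig import r
def cam(n,st=None):
    c=r.calibration(n)
    if n=="wrist":
        T=np.eye(4);T[:3,:3]=Ro.from_euler('xyz',st['tcp_rot']).as_matrix();T[:3,3]=st['eef_pos']
        T=T@c['T_tool_cam'];return c['mtx'],T[:3,:3],T[:3,3]
    return c['mtx'],Ro.from_euler('xyz',c['attitude']).as_matrix(),c['origin']
def ray(C,uv):
    K,R,o=C; d=R@np.linalg.inv(K)@np.array([uv[0],uv[1],1.]);return o,d/np.linalg.norm(d)
def atz(C,uv,z):
    o,d=ray(C,uv);return o+d*(z-o[2])/d[2]
def proj(C,P):
    K,R,o=C;p=K@(R.T@(np.asarray(P,float)-o));return p[:2]/p[2]
def snap(n,f,crop=None,s=1):
    st=r.sense();im=cv2.cvtColor(r.grab_frame(n),cv2.COLOR_RGB2BGR)
    cv2.imwrite(f"pics/{f}_full.png",im)
    if crop:
        x0,y0,x1,y1=crop; im=cv2.resize(im[y0:y1,x0:x1],None,fx=s,fy=s,interpolation=cv2.INTER_CUBIC)
    cv2.imwrite(f"pics/{f}.png",im);return st
def tri(obs):
    A=np.zeros((3,3));b=np.zeros(3);
    for C,uv in obs:
        o,d=ray(C,uv);M=np.eye(3)-np.outer(d,d);A+=M;b+=M@o
    return np.linalg.solve(A,b)
E
python3 - <<'E'
from h import *
S=cam("side")
for n,uv,z in [("knob",(377,266),119),("bottlecap",(364,299),90),("ledge",(234,231),50)]:
    print(n,atz(S,uv,z))
im=cv2.imread("pics/side0.png")
cv2.imwrite("pics/s1.png",cv2.resize(im[195:335,200:480][:, :],None,fx=2.8,fy=2.8,interpolation=cv2.INTER_CUBIC))
E
```

```text
knob [ 551.3142509  -193.97607048  119.        ]
bottlecap [ 468.67167687 -201.25793765   90.        ]
ledge [490.84835314 202.20572119  50.        ]
```

View pics/s1.png

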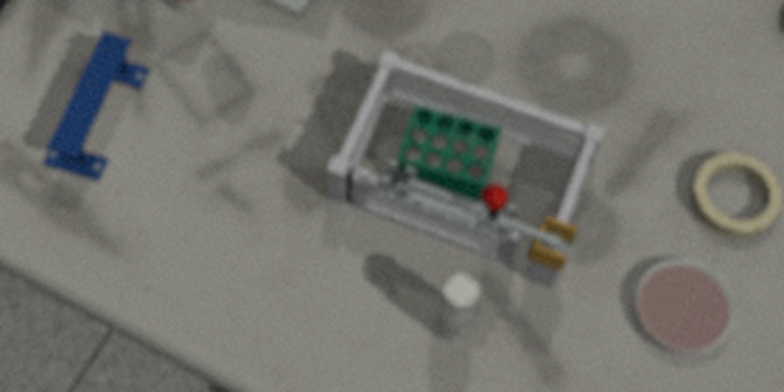

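```bash
python3 - <<'E'
from h import *
S=cam("side")
f=lambda p:(200+p[0]/2.8,195+p[1]/2.8)
a=atz(S,f((390,60)),62);b=atz(S,f((595,132)),62);d=a-b;print(a,b,np.linalg.norm(d),np.degrees(np.arctan2(d[1],d[0])))
a=atz(S,f((340,163)),62);print(a)
a=atz(S,f((117,38)),50);b=atz(S,f((62,158)),50);d=a-b;print(a,b,(a+b)/2,np.linalg.norm(d),np.degrees(np.arctan2(d[1],d[0])))
k=atz(S,f((495,198)),119);c=atz(S,f((462,290)),90);print(k,c)
E
```

```text
[664.6942024  -32.01156113  62.        ] [ 688.28292317 -241.59132441   62.        ] 210.9030699735674 96.42175565275751
[541.19484534 -42.91075071  62.        ]
[561.80550366 222.9774432   50.        ] [423.17320679 195.3508619   50.        ] [492.48935523 209.16415255  50.        ] 141.35820362064973 11.270235709183822
[ 551.76559483 -193.17306677  119.        ] [ 470.86581475 -202.92648446   90.        ]
```

```bash
cat >> h.py <<'E'
def delta(P,yawdeg,roll=180):
    st=r.sense();Rc=Ro.from_euler('xyz',st['tcp_rot']);Rt=Ro.from_euler('xyz',[np.pi,0,np.radians(yawdeg)])
    sh=Rc.inv().apply(np.array(P,float)-st['eef_pos'])/10;rv=np.degrees((Rc.inv()*Rt).as_rotvec())
    return np.round(sh,2),np.round(rv,1)
E
python3 - <<'E'
from h import *
S=cam("side");C=cam("scene")
print(atz(S,(174,230),10),atz(C,(280,370),10))
print(tri([(S,(135,152)),(C,(285,252))]))
print(delta((400,250,340),6.4))
E
```

```text
[427.53776869 370.19906685  10.        ] [418.82980962 380.51882787  10.        ]
[424.28398403 392.015646   309.83786303]
(array([-30.19, -26.23, -10.9 ]), array([-0.000e+00,  1.000e-01,  1.554e+02]))
```

>>> jog_arm --series '[[[0,0,-6,0,0,10,8.5],[0,0,-11,0,0,20,8.5],[-0.5,5,-11,0,0,30,8.5],[-1,10,-11,0,0,40,8.5],[-1.5,15,-11,0,0,50,8.5]]]'

```text
clock: 0.78
eef_pos: [257.0, 732.7, 341.3]
tcp_rot: [3.142, -0.0, 1.945]
contact_force: [0.1, -0.2, 1.2]
opening: 0.993
```

```bash
python3 - <<'E'
from h import *
print(r.sense()['qpos'],delta((330,200,340),6.4))
E
```

```text
[ 1.23155449e+00  5.33064288e-01  1.12079120e+00 -9.37457664e-06
  1.48768252e+00  8.56960509e-01] (array([-52.25, -12.69,   0.12]), array([ -0. ,  -0. , 105.1]))
```

```bash
python3 - <<'E'
from h import *
print(delta((245,433,340),56),delta((330,200,340),6.4))
E
```

```text
(array([-27.45, -12.08,   0.13]), array([ 0. , -0. , 55.5])) (array([-52.25, -12.69,   0.12]), array([ -0. ,  -0. , 105.1]))
```

>>> jog_arm --series '[[[-5.5,-2.4,0,0,0,10,8.5],[-11,-4.8,0,0,0,20,8.5],[-16.5,-7.2,0,0,0,30,8.5],[-22,-9.6,0,0,0,40,8.5],[-27.4,-12,0,0,0,50,8.5]]]'

```text
clock: 1.4
eef_pos: [246.4, 430.5, 340.9]
tcp_rot: [3.141, 0.0, 1.073]
contact_force: [1.3, -1.3, 0.8]
opening: 0.994
```

```bash
python3 - <<'E'
from h import *
print(r.sense()['qpos'],delta((330,200,340),6.4))
E
```

```text
[ 1.04804605e+00  5.48630365e-02  1.76300114e+00 -2.08988643e-04
  1.32412189e+00  1.54597664e+00] (array([-16.26,  18.35,   0.1 ]), array([ 0. ,  0. , 55.1]))
```

>>> jog_arm --series '[[[-3.3,3.7,0,0,0,10,8.5],[-6.6,7.4,0,0,0,20,8.5],[-10,11,0,0,0,30,8.5],[-13,14.7,0,0,0,40,8.5],[-16.2,18.3,0,0,0,50,8.5]]]'

```text
clock: 2.02
eef_pos: [331.6, 201.8, 341.3]
tcp_rot: [-3.142, -0.0, 0.2]
contact_force: [0.6, 1.1, 0.2]
opening: 0.995
```

```bash
python3 - <<'E'
from h import *
st=snap("wrist","w1");print(st['eef_pos'],st['tcp_rot'],delta((480,-170,340),6.4))
W=cam("wrist",st);y=np.radians(11.3)
c=np.array([492,207,50])
for x in(-70,70):
  for v in(-16,16): print(proj(W,c+[x*np.cos(y)-v*np.sin(y),x*np.sin(y)+v*np.cos(y),0]))
E
```

```text
[331.62343837 201.790425   341.29086812] [-3.14159198e+00 -3.54651809e-04  2.00368769e-01] (array([ 7.51, 38.88,  0.25]), array([ 0.2, -0. ,  4.5]))
[366.34384797  98.07949098]
[333.61376709  98.01919051]
[371.30913905 -69.69790925]
[335.00818772 -69.78034517]
```

View pics/w1.png

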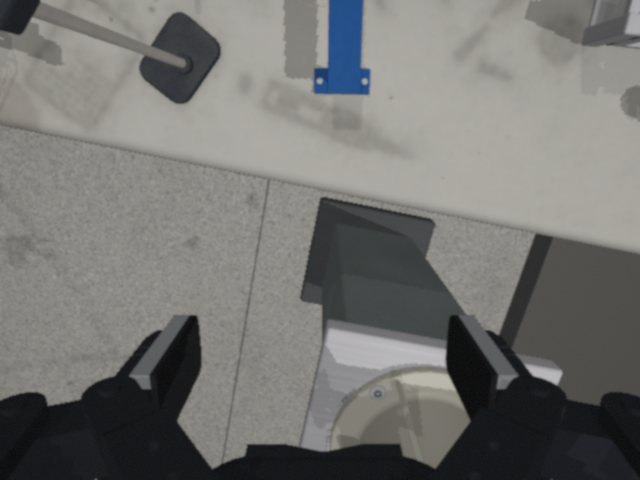

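>>> jog_arm --series '[[[4,0.5,0,0,0,1,8.5],[8,1,0,0,0,2,8.5],[12,2,0,0,0,4,8.5],[14,2,0,0,0,4,8.5],[14,2,0,0,0,4,8.5]]]'

```text
clock: 2.7
eef_pos: [472.8, 212.5, 340.7]
tcp_rot: [3.141, 0.001, 0.136]
contact_force: [-0.6, 0.0, -0.1]
opening: 0.994
```

```bash
python3 - <<'E'
from h import *
st=snap("wrist","w2");print(st['eef_pos'],st['tcp_rot'],delta((480,-170,340),6.4))
E
```

```text
[472.7680831  212.47586214 340.69500751] [3.14141084e+00 1.35106430e-03 1.36009789e-01] (array([-4.39, 37.99,  0.09]), array([0. , 0.1, 1.4]))
```

View pics/w2.png

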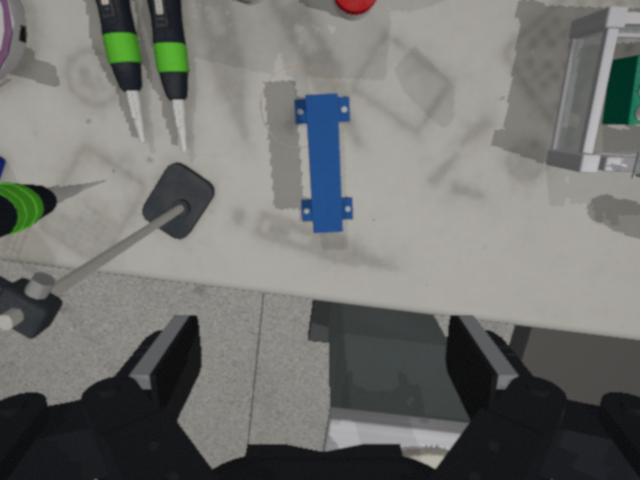

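```bash
python3 - <<'E'
from h import *
st=r.sense();W=cam("wrist",st)
a=atz(W,(322,94),50);b=atz(W,(327.3,231),50);d=a-b;print(a,b,(a+b)/2,np.linalg.norm(d),np.degrees(np.arctan2(d[1],d[0])))
E
```

```text
[562.37157348 225.409698    50.        ] [426.1008155  201.31762288  50.        ] [494.23619449 213.36366044  50.        ] 138.38405819934994 10.026040110619721
```

>>> jog_arm --series '[[[-0.8,6,0,0,0,0,8.5],[-1.6,12,0,0,0,0,8.5],[-2.4,18,0,0,0,1,8.5],[-3.2,24,0,0,0,1,8.5],[-4,30,0,0,0,1.4,8.5]]]'

```text
clock: 3.38
eef_pos: [472.1, -91.2, 341.8]
tcp_rot: [-3.142, -0.001, 0.113]
contact_force: [0.8, -0.2, -0.2]
opening: 0.996
```

```bash
python3 - <<'E'
from h import *
st=snap("wrist","w3");print(st['eef_pos'],st['tcp_rot'])
E
```

```text
[472.13452068 -91.23469317 341.75808271] [-3.14150573e+00 -6.82044768e-04  1.12819806e-01]
```

View pics/w3.png

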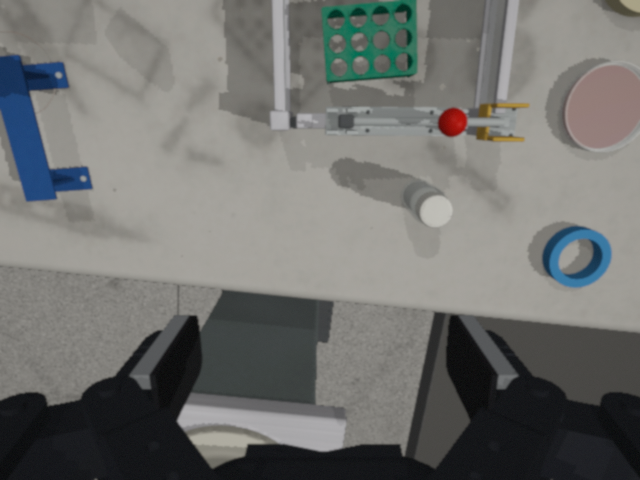

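```bash
python3 - <<'E'
from h import *
st=r.sense();W=cam("wrist",st);S=cam("side");print(st['eef_pos'],st['qvel'].round(3))
f=lambda p:(200+p[0]/2.8,195+p[1]/2.8)
k=atz(W,(453,122),119);b=atz(W,(435,211),90);print(k,b)
print("tri",tri([(W,(453,122)),(S,f((495,198)))]),tri([(W,(435,211)),(S,f((462,290)))]))
a=atz(W,(300,121),75);c=atz(W,(515,123),80);d=a-c;print(np.degrees(np.arctan2(d[1],d[0])))
a=atz(W,(276,-0),62);c=atz(W,(282,112),62);d=a-c;print(np.degrees(np.arctan2(d[1],d[0])),c)
print(atz(W,(577,257),15))
b=(b+np.array([470.9,-202.9,90]))/2;print(b);print(delta((b[0],b[1],250),6.4))
E
```

```text
[471.91102256 -97.51894836 341.71610528] [ 0.1   -0.005  0.014  0.025  0.006  0.168]
[ 550.12694633 -199.721923    119.        ] [ 467.83222491 -207.45401657   90.        ]
tri [ 548.7630591  -195.44452395  128.26454084] [ 468.67604544 -204.41970214   97.18829757]
95.72535725124027
7.803771279965382 [542.38554303 -51.67488739  62.        ]
[ 416.64860053 -407.35410802   15.        ]
[ 469.36611245 -205.17700829   90.        ]
(array([-1.43, 10.63,  9.22]), array([ 0.2,  0. , -0.1]))
```

```bash
python3 - <<'E'
from h import *
S=cam("side")
f=lambda p:(200+p[0]/2.8,195+p[1]/2.8)
W=cam("wrist",dict(eef_pos=[472.135,-91.235,341.758],tcp_rot=[-3.1415,-.00068,.11282]))
print("tri",tri([(W,(453,122)),(S,f((495,198)))]),tri([(W,(435,211)),(S,f((462,290)))]))
print(atz(W,(453,122),119),atz(W,(435,211),90))
W=cam("wrist",dict(eef_pos=[472.768,212.476,340.695],tcp_rot=[3.1414,.00135,.136]))
a=atz(W,(322,94),50);b=atz(W,(327.3,231),50);d=a-b;print((a+b)/2,np.linalg.norm(d),np.degrees(np.arctan2(d[1],d[0])))
print(delta((469,-202,250),6.4))
E
```

```text
tri [ 551.18167429 -192.66859256  119.0867064 ] [ 469.59366806 -201.44061519   90.37218849]
[ 550.71632131 -192.11460558  119.        ] [ 468.54673569 -199.92999457   90.        ]
[495.22216086 213.42610111  50.        ] 138.34668642105868 10.0043027614778
(array([-1.43, 10.31,  9.22]), array([ 0.2,  0. , -0.1]))
```

>>> jog_arm --series '[[[-0.7,5,4,0,0,0,8.5],[-1.4,10.3,8,0,0,0,8.5],[-1.4,10.3,13,0,0,0,8.5],[-1.4,10.3,16,0,0,0,8.5],[-1.4,10.3,16,0,0,0,8.5]]]'

```text
clock: 4.05
eef_pos: [468.9, -192.8, 179.7]
tcp_rot: [-3.139, 0.004, 0.112]
contact_force: [0.2, -0.7, -0.1]
opening: 0.996
```

```bash
python3 - <<'E'
from h import *
st=snap("wrist","w4");print(st['eef_pos'],st['tcp_rot'])
W=cam("wrist",st)
print(proj(W,(469.6,-201.4,90)),proj(W,(551.2,-192.7,119)),delta((469.4,-201.4,30),6.4))
E
```

```text
[ 468.86150026 -192.83009977  179.71916377] [-3.13914206  0.00415005  0.11207827]
[337.8326205  245.01836662] [342.41218191  92.73771193] (array([-0.16,  0.8 , 15.15]), array([-0. ,  0.1,  0. ]))
```

View pics/w4.png

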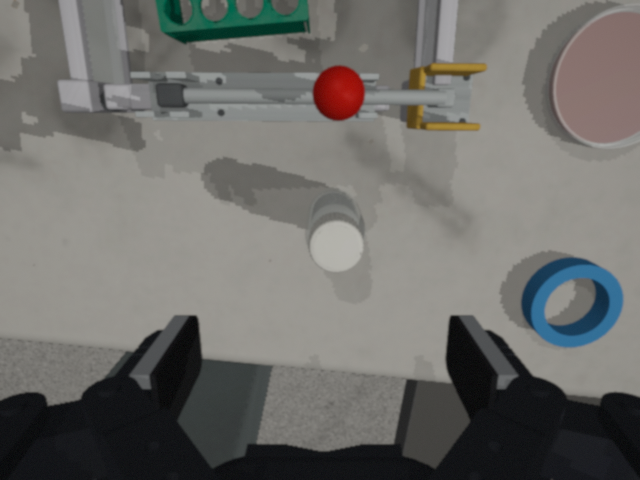

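```bash
python3 - <<'E'
from h import *
st=r.sense();print(st['eef_pos'],st['qvel'].round(3),delta((469.4,-201,30),6.4))
E
```

```text
[ 470.3252662  -193.34521479  181.46213773] [ 0.002 -0.026 -0.039  0.     0.004 -0.001] (array([-0.16,  0.76, 15.15]), array([-0. ,  0.1,  0. ]))
```

>>> jog_arm --series '[[[0,0,3,0,0,0,8.5],[0,0,3,0,0,0,8.5]]]'

```text
clock: 4.35
eef_pos: [470.8, -193.6, 151.8]
tcp_rot: [-3.141, 0.001, 0.112]
contact_force: [-0.0, 0.1, -0.1]
opening: 0.997
```

```bash
python3 - <<'E'
from h import *
st=r.sense();print(st['eef_pos'],st['qvel'].round(3),delta((469.4,-201,30),6.4))
E
```

```text
[ 470.76456737 -193.56154623  151.79996843] [-0.002 -0.02  -0.027 -0.001  0.024  0.001] (array([-0.21,  0.73, 12.18]), array([-0.,  0.,  0.]))
```

>>> jog_arm --series '[[[-0.2,0.7,2,0,0,0,8.5],[-0.2,0.7,5,0,0,0,8.5],[-0.2,0.7,8,0,0,0,8.5],[-0.2,0.7,11,0,0,0,8.5],[-0.2,0.7,12.2,0,0,0,8.5]]]'

```text
clock: 4.97
eef_pos: [470.5, -201.4, 29.8]
tcp_rot: [3.141, -0.0, 0.112]
contact_force: [0.7, -0.1, -0.1]
opening: 0.996
```

```bash
python3 - <<'E'
from h import *
st=snap("wrist","w5");print(st['eef_pos'],st['tcp_rot'],st['contact_force'])
E
```

```text
[ 470.49665814 -201.41187238   29.79027006] [ 3.14140452e+00 -3.35002532e-04  1.11996589e-01] [ 0.74669505 -0.08739702 -0.06112255]
```

View pics/w5.png

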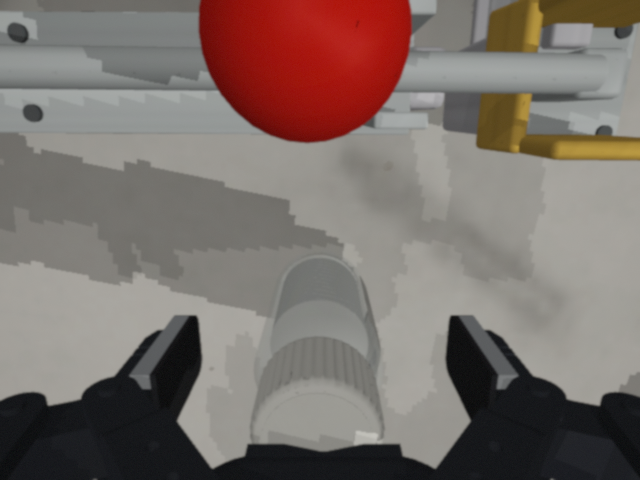

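>>> jog_arm --series '[[[0,0,0,0,0,0,3],[0,0,0,0,0,0,3],[0,0,0,0,0,0,3],[0,0,0,0,0,0,3],[0,0,0,0,0,0,3]]]' --newtons 30

```text
clock: 5.65
eef_pos: [470.7, -201.6, 30.4]
tcp_rot: [3.141, -0.002, 0.111]
contact_force: [-0.9, 1.7, 7.9]
opening: 0.446
```

>>> jog_arm --series '[[[0,0,0,0,0,0,3],[0,0,-1,0,0,0,3],[0,0,-3,0,0,0,3],[0,0,-6,0,0,0,3],[0,0,-10,0,0,0,3]]]'

```text
clock: 6.28
eef_pos: [469.1, -201.2, 130.2]
tcp_rot: [-3.141, 0.001, 0.112]
contact_force: [0.2, 0.1, -1.0]
opening: 0.448
```

```bash
python3 - <<'E'
from h import *
st=snap("wrist","w6");print(st['eef_pos'],st['tcp_rot'],st['contact_force'])
E
```

```text
[ 469.1485656  -201.17958444  130.2056554 ] [-3.14086578e+00  1.40119844e-03  1.11517776e-01] [ 0.19394562  0.10036758 -0.95215672]
```

View pics/w6.png

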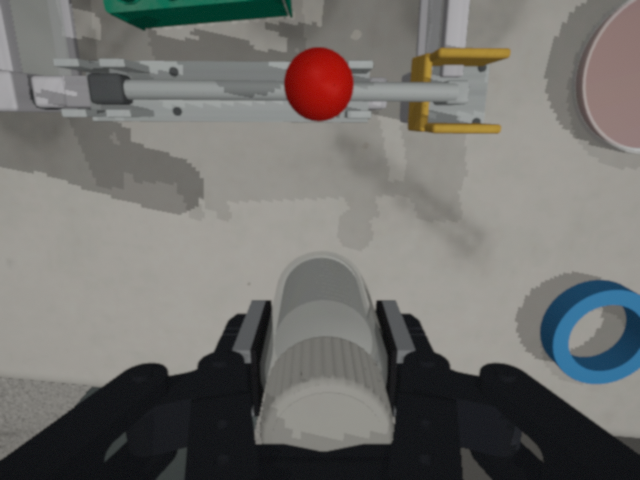

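>>> jog_arm --series '[[[0.3,-2,-3,0,0,0,3],[1.1,-6.5,-5,0,0,0,3],[2,-11.5,-5,0,0,-1,3],[2.8,-16.5,-5,0,0,-1,3],[3.7,-21.5,-5,0,0,-2,3]]]'

```text
clock: 6.95
eef_pos: [482.6, 17.8, 180.0]
tcp_rot: [3.141, -0.001, 0.147]
contact_force: [0.7, 0.2, -1.3]
opening: 0.444
```

```bash
python3 - <<'E'
from h import *
st=r.sense();print(st['eef_pos'],st['opening'],delta((493.5,211.5,150),10.5))
E
```

```text
[482.58710167  17.81775744 179.97366766] 0.4444491786510731 (array([  3.9, -19. ,   3. ]), array([ 0. , -0.1, -2.1]))
```

>>> jog_arm --series '[[[1,-5,0,0,0,-1,3],[2,-10,0,0,0,-2,3],[3,-14.5,0,0,0,-2,3],[3.7,-18,0.5,0,0,-2,3],[3.9,-19,1.5,0,0,-2,3]]]'

```text
clock: 7.58
eef_pos: [493.8, 211.9, 164.7]
tcp_rot: [-3.141, -0.001, 0.184]
contact_force: [-0.2, 0.5, -1.5]
opening: 0.446
```

```bash
python3 - <<'E'
from h import *
st=snap("wrist","w7");print(st['eef_pos'],st['tcp_rot'],st['contact_force']);W=cam("wrist",st)
y=np.radians(10.5);c=np.array([493.5,211.5,50])
for x in(-70,70):
  for v in(-16,16): print(proj(W,c+[x*np.cos(y)-v*np.sin(y),x*np.sin(y)+v*np.cos(y),0]))
snap("side","s7",(160,160,320,280),5)
E
```

```text
[493.83573506 211.87552565 164.70689483] [-3.14114637e+00 -1.47617844e-03  1.83513647e-01] [-0.1600192   0.527946   -1.53305065]
[346.8577215  332.80264711]
[300.16398   332.8553797]
[350.40146785 120.08074315]
[296.11827567 120.14715832]
```

View pics/w7.png

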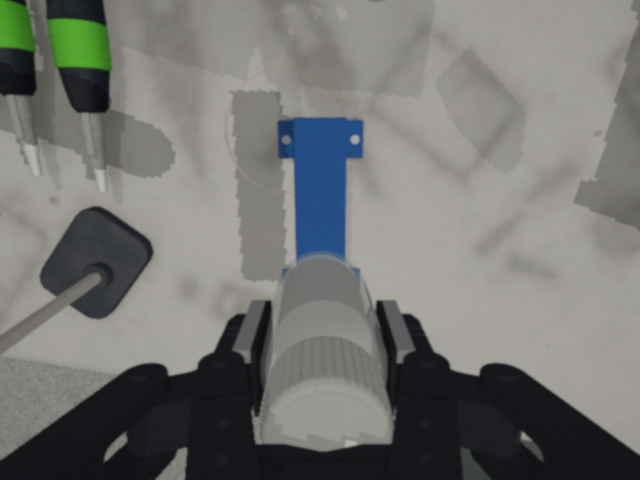

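View pics/s7.png

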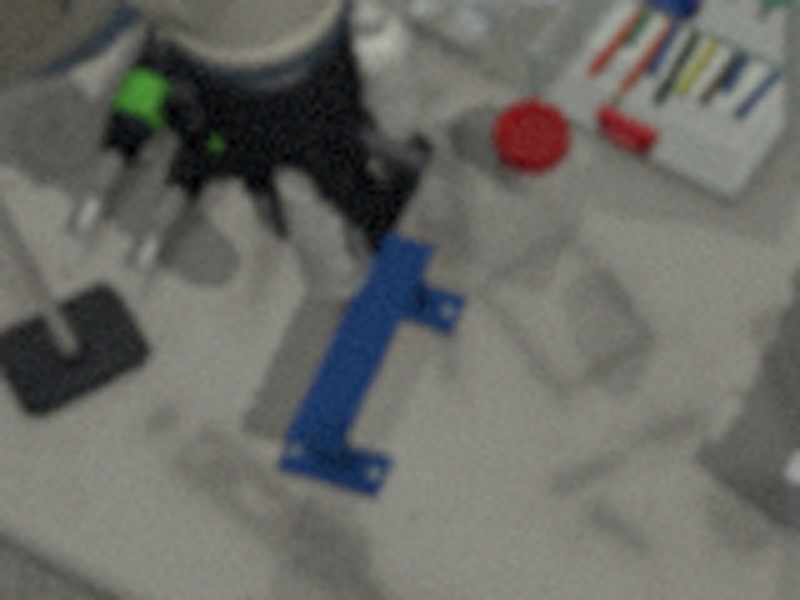

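>>> jog_arm --series '[[[0.1,-0.2,2,0,0,0,3],[0.1,-0.2,4.5,0,0,0,3],[0.1,-0.2,6.5,0,0,0,3],[0.1,-0.2,7.7,0,0,0,3],[0.1,-0.2,8,0,0,0,3]]]'

```text
clock: 8.3
eef_pos: [494.0, 211.2, 83.9]
tcp_rot: [3.141, 0.001, 0.181]
contact_force: [-0.1, -0.4, -1.6]
opening: 0.451
```

```bash
python3 - <<'E'
from h import *
st=r.sense();print(st['eef_pos'],st['tcp_rot'],st['contact_force'],delta((495,213,80.5),10.5))
E
```

```text
[493.96769177 211.19335049  83.89954591] [3.14119359e+00 1.12815443e-03 1.80528102e-01] [-0.13188855 -0.40497752 -1.55015672] (array([ 0.13, -0.16,  0.34]), array([ 0. ,  0.1, -0.2]))
```

>>> jog_arm --series '[[[0.1,-0.1,0,0,0,0,3],[0.1,-0.1,0.2,0,0,0,3],[0.1,-0.1,0.3,0,0,0,3],[0.1,-0.1,0.35,0,0,0,3],[0.1,-0.1,0.35,0,0,0,3]]]'

```text
clock: 8.93
eef_pos: [495.0, 213.3, 80.8]
tcp_rot: [3.142, -0.0, 0.181]
contact_force: [-0.3, 1.2, -1.2]
opening: 0.447
```

>>> jog_arm --series '[[[0,0,0.05,0,0,0,3],[0,0,0.1,0,0,0,3],[0,0,0.1,0,0,0,3]]]'

```text
clock: 9.3
eef_pos: [495.3, 213.4, 80.4]
tcp_rot: [-3.141, -0.0, 0.181]
contact_force: [-1.4, 0.1, 6.2]
opening: 0.447
```

```bash
python3 - <<'E'
from h import *
st=snap("wrist","w8");print(st['eef_pos'],st['tcp_rot'],st['contact_force'])
E
```

```text
[495.25653059 213.43727476  80.41834498] [-3.14145299e+00 -4.56673066e-04  1.81316086e-01] [-1.43438184  0.13652452  6.18702052]
```

View pics/w8.png

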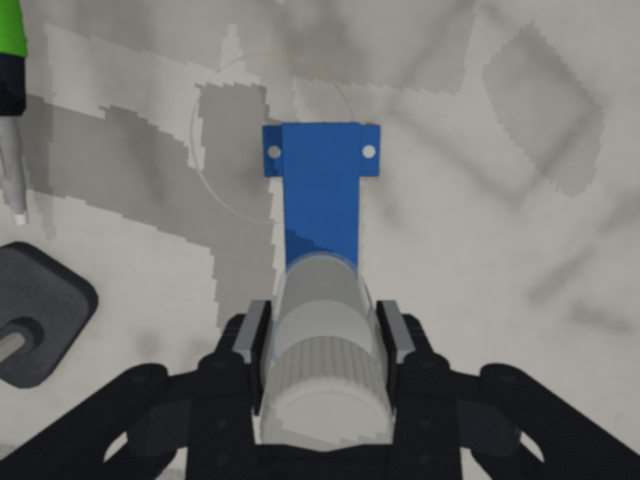

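>>> jog_arm --series '[[[0,0,0,0,0,0,4.5],[0,0,0,0,0,0,5.2],[0,0,0,0,0,0,6.5],[0,0,0,0,0,0,8],[0,0,0,0,0,0,8]]]'

```text
clock: 9.98
eef_pos: [495.0, 213.3, 79.7]
tcp_rot: [3.142, 0.0, 0.181]
contact_force: [1.3, 0.1, 0.0]
opening: 0.938
```

```bash
python3 - <<'E'
from h import *
st=snap("wrist","w9");print(st['eef_pos'],st['tcp_rot'],st['contact_force'])
E
```

```text
[495.02690338 213.32415938  79.7399001 ] [3.14155828e+00 5.07157203e-05 1.81440400e-01] [1.3027785  0.05169503 0.00733778]
```

View pics/w9.png

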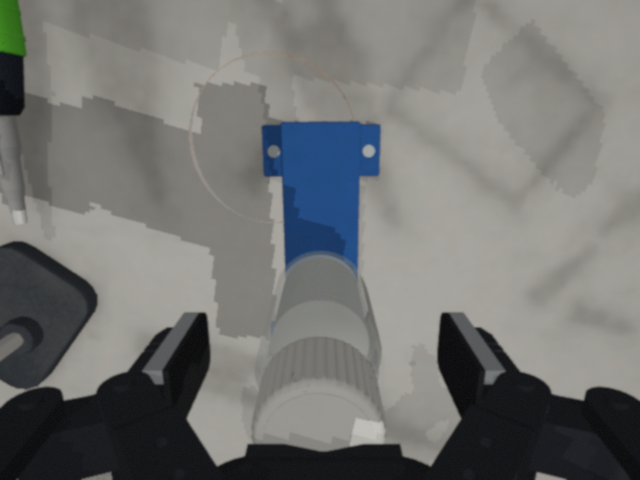

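Bottle stands (cap at ~(318,415), not tilted), fingers clear. Retreat straight up.

>>> jog_arm --series '[[[0,0,-2,0,0,0,8.5],[0,0,-5,0,0,0,8.5],[0,0,-10,0,0,0,8.5],[0,0,-14,0,0,0,8.5],[0,0,-16,0,0,0,8.5]]]'

```text
clock: 10.65
eef_pos: [495.8, 213.6, 242.3]
tcp_rot: [-3.141, -0.003, 0.181]
contact_force: [0.4, -1.1, -0.4]
opening: 0.997
```

```bash
python3 - <<'E'
from h import *
st=snap("wrist","w10");print(st['eef_pos'],st['tcp_rot'],delta((551,-192.5,240),6.4))
E
```

```text
[495.83135953 213.64466568 242.33474354] [-3.14087557 -0.00314976  0.18135171] (array([-1.99, 40.96,  0.35]), array([-0.1, -0.3,  4. ]))
```

View pics/w10.png

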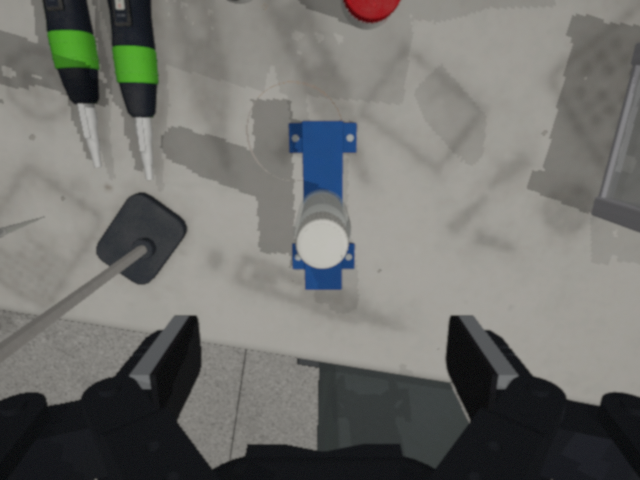

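>>> jog_arm --series '[[[-0.2,5,0,0,0,1,6],[-0.5,11,0,0,0,2,6],[-0.8,17,0,0,0,3,6],[-1.1,23,0,0,0,4,6],[-1.4,29,0,0,0,4,6]]]'

```text
clock: 11.32
eef_pos: [533.3, -76.3, 239.1]
tcp_rot: [-3.141, 0.0, 0.111]
contact_force: [1.1, 0.7, -0.0]
opening: 0.703
```

```bash
python3 - <<'E'
from h import *
st=r.sense();print(st['eef_pos'],st['tcp_rot'],delta((551,-192.5,220),6.4))
E
```

```text
[533.32842113 -76.3251481  239.14380452] [-3.14141105e+00  3.37999953e-04  1.11376038e-01] (array([ 0.47, 11.74,  1.91]), array([-0.,  0., -0.]))
```

>>> jog_arm --series '[[[0.2,5,0,0,0,0,6],[0.4,9,0,0,0,0,6],[0.5,11.4,0.5,0,0,0,6],[0.5,11.4,1,0,0,0,6],[0.5,11.4,1,0,0,0,6]]]'

```text
clock: 11.95
eef_pos: [550.6, -186.0, 228.7]
tcp_rot: [-3.14, 0.002, 0.112]
contact_force: [0.4, 0.0, 0.0]
opening: 0.704
```

```bash
python3 - <<'E'
from h import *
st=snap("wrist","w11");W=cam("wrist",st);print(st['eef_pos'],st['tcp_rot'],delta((551,-192.5,100.5),6.4),proj(W,(551.2,-192.7,119)))
E
```

```text
[ 550.55675439 -185.97933344  228.70824429] [-3.14027129e+00  1.73680753e-03  1.11857466e-01] (array([-0.05,  0.67, 12.87]), array([-0.1,  0.1,  0. ])) [333.68491013 235.67982531]
```

View pics/w11.png

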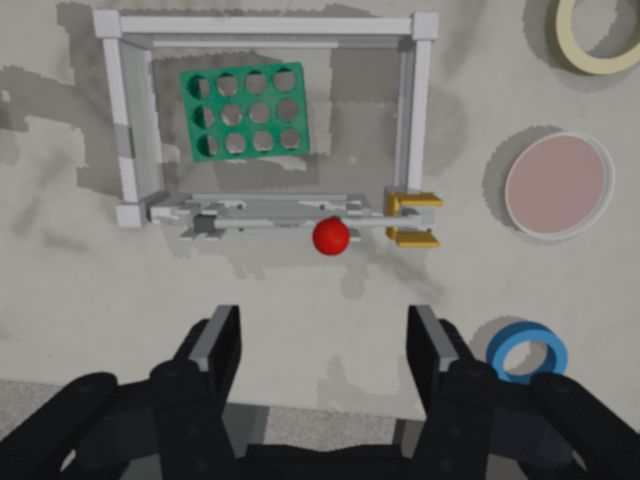

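>>> jog_arm --series '[[[0,0.55,2,0,0,0,6],[0,0.55,5,0,0,0,6],[0,0.55,8,0,0,0,6],[0,0.55,8,0,0,0,6]]]'

```text
clock: 12.5
eef_pos: [550.4, -191.0, 148.1]
tcp_rot: [-3.14, 0.004, 0.113]
contact_force: [0.2, 0.3, 0.9]
opening: 0.701
```

```bash
python3 - <<'E'
from h import *
st=snap("wrist","w12");W=cam("wrist",st);print(st['eef_pos'],st['tcp_rot'],delta((551,-191.5,99),6.4),proj(W,(551.,-191.5,119)))
E
```

```text
[ 550.40902897 -190.95735197  148.09231291] [-3.13960319  0.00371034  0.11290216] (array([-0.04, -0.01,  5.07]), array([-0. ,  0.1,  0.1])) [323.9992039  284.50664423]
```

View pics/w12.png

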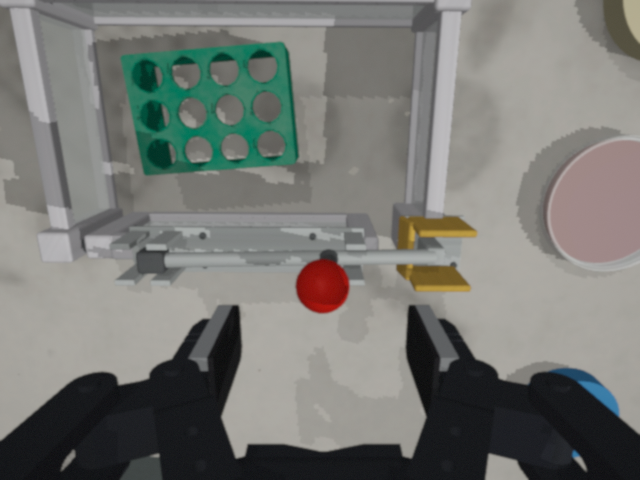

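>>> jog_arm --series '[[[0,0,2,0,0,0,6],[0,0,4,0,0,0,6],[0,0,4.8,0,0,0,6],[0,0,4.9,0,0,0,6],[0,0,4.9,0,0,0,6]]]'

```text
clock: 13.18
eef_pos: [552.5, -192.8, 101.8]
tcp_rot: [3.141, -0.001, 0.112]
contact_force: [-0.9, -0.5, 0.8]
opening: 0.701
```

```bash
python3 - <<'E'
from h import *
st=snap("wrist","w13");W=cam("wrist",st);print(st['eef_pos'],st['tcp_rot'],delta((551,-191.5,99),6.4),st['contact_force'])
E
```

```text
[ 552.4993267  -192.77801557  101.82419224] [ 3.14098820e+00 -1.30262727e-03  1.11664595e-01] (array([-0.13, -0.15,  0.28]), array([ 0. , -0.1, -0. ])) [-0.91551593 -0.45234203  0.80242863]
```

View pics/w13.png

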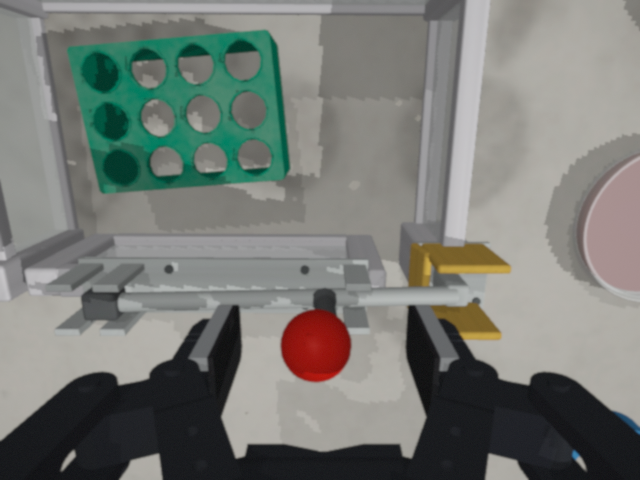

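>>> jog_arm --series '[[[-0.1,-0.2,0.2,0,0,0,5],[-0.1,-0.2,0.2,0,0,0,3.5],[-0.1,-0.2,0.2,0,0,0,2],[-0.1,-0.2,0.2,0,0,0,1.5],[-0.1,-0.2,0.2,0,0,0,1.5]]]' --newtons 40

```text
clock: 13.85
eef_pos: [550.7, -190.8, 98.9]
tcp_rot: [-3.142, -0.0, 0.111]
contact_force: [-0.9, 1.1, 0.4]
opening: 0.254
```

>>> jog_arm --series '[[[0,0,0,0,0,0,1.5],[0,0,0,0,0,0,1.5]]]'

```text
clock: 14.1
eef_pos: [550.7, -190.8, 98.8]
tcp_rot: [3.142, -0.0, 0.112]
contact_force: [0.3, -0.3, 2.0]
opening: 0.251
```

```bash
python3 - <<'E'
from h import *
st=snap("wrist","w14");print(st['eef_pos'],st['tcp_rot'],st['contact_force'],st['opening']*85)
E
```

```text
[ 550.67710665 -190.77850653   98.82907265] [ 3.14158352e+00 -5.83855868e-05  1.11535964e-01] [ 0.33254053 -0.25109219  1.99520823] 21.35705551685092
```

View pics/w14.png

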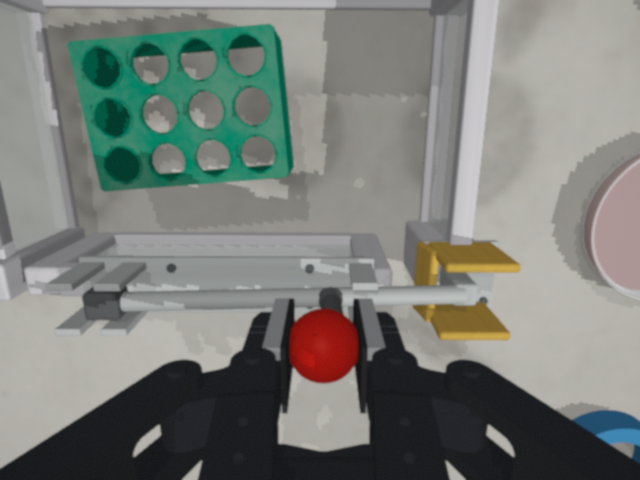

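>>> jog_arm --series '[[[0,-0.1,-0.3,0,0,0,1.5],[0,-0.25,-0.6,0,0,0,1.5],[0,-0.4,-0.9,0,0,0,1.5],[0,-0.55,-1.25,0,0,0,1.5],[0,-0.55,-1.25,0,0,0,1.5]]]'

```text
clock: 14.78
eef_pos: [549.9, -185.0, 111.4]
tcp_rot: [-3.141, 0.0, 0.112]
contact_force: [0.0, -0.5, -4.9]
opening: 0.253
```

```bash
python3 - <<'E'
from h import *
st=snap("wrist","w15");print(st['eef_pos'],st['tcp_rot'],st['contact_force'],st['wrist_torque'],st['opening']*85)
E
```

```text
[ 549.86220389 -185.03824527  111.39480218] [-3.14138726e+00  1.71929939e-04  1.11721455e-01] [ 1.44577925e-03 -5.00079648e-01 -4.93314558e+00] [-0.28515621 -0.05062894  0.0341585 ] 21.497942477524294
```

View pics/w15.png

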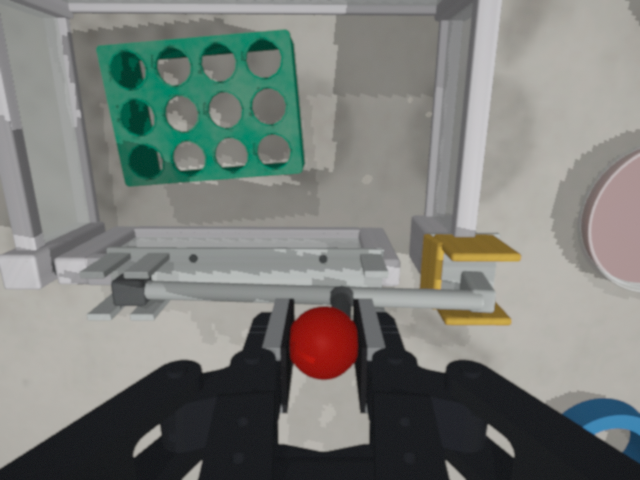

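>>> jog_arm --series '[[[0,-0.6,0,0,0,0,1.5],[0,-1.3,0,0,0,0,1.5],[0,-2,0,0,0,0,1.5],[0,-2.7,0,0,0,0,1.5],[0,-3.3,0,0,0,0,1.5]]]'

```text
clock: 15.45
eef_pos: [546.3, -151.9, 111.3]
tcp_rot: [3.142, -0.0, 0.112]
contact_force: [0.8, -0.3, -5.3]
opening: 0.251
```

>>> jog_arm --series '[[[0,-0.1,0,0,0,0,1.5],[0,-0.2,0,0,0,0,1.5]]]'

```text
clock: 15.7
eef_pos: [546.1, -150.5, 111.3]
tcp_rot: [3.142, 0.0, 0.112]
contact_force: [0.8, -1.3, -5.1]
opening: 0.252
```

```bash
python3 - <<'E'
from h import *
st=snap("wrist","w16");print(st['eef_pos'],st['tcp_rot'],st['contact_force'],st['wrist_torque'],st['opening']*85)
E
```

```text
[ 546.13584782 -150.50141613  111.28109377] [3.14151352e+00 2.92890392e-05 1.11703439e-01] [ 0.8308858  -1.29806836 -5.05682863] [-0.50773006 -0.06344596 -0.04811536] 21.42138023329225
```

View pics/w16.png

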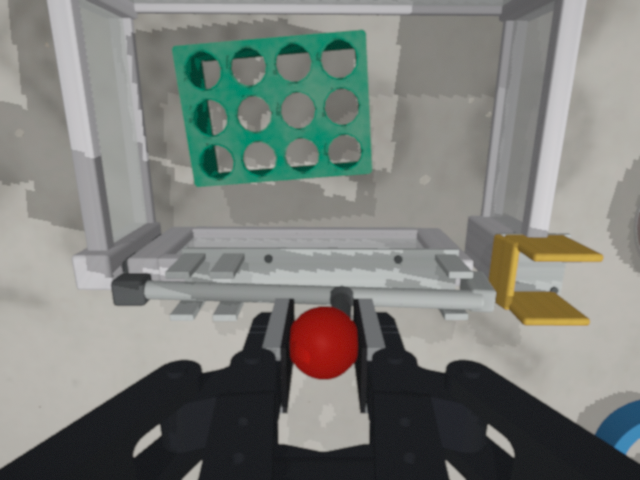

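>>> jog_arm --series '[[[-0.65,-0.02,0,0,0,4,1.5],[-1.29,-0.09,0,0,0,8,1.5],[-1.92,-0.2,0,0,0,12,1.5],[-2.55,-0.36,0,0,0,16,1.5],[-2.85,-0.45,0,0,0,18,1.5]]]'

```text
clock: 16.38
eef_pos: [517.1, -149.2, 111.3]
tcp_rot: [-3.141, -0.0, -0.204]
contact_force: [1.4, 0.2, -5.9]
opening: 0.252
```

```bash
python3 - <<'E'
from h import *
st=snap("wrist","w17");print(st['eef_pos'],st['tcp_rot'],st['contact_force'],st['wrist_torque'],st['opening']*85)
E
```

```text
[ 517.12962353 -149.22114279  111.28482138] [-3.14141255e+00 -3.56888751e-05 -2.04116100e-01] [ 1.40233095  0.2426591  -5.88971983] [-0.35370987 -0.08951174  0.03360451] 21.421645980550032
```

View pics/w17.png

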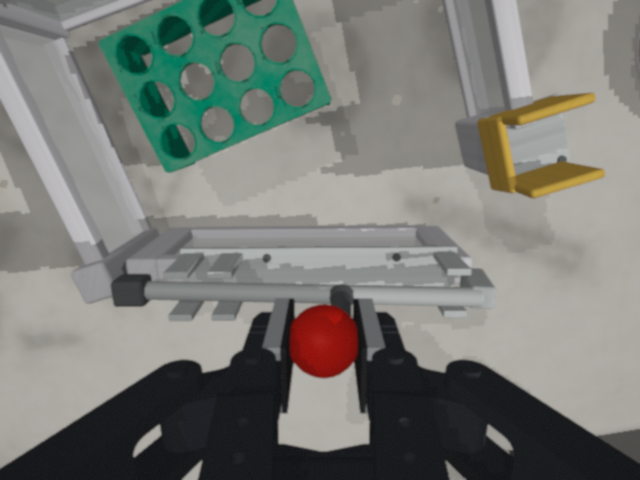

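>>> jog_arm --series '[[[-0.65,-0.02,0,0,0,4,1.5],[-1.29,-0.09,0,0,0,8,1.5],[-1.92,-0.2,0,0,0,12,1.5],[-1.92,-0.2,0,0,0,12,1.5],[-1.92,-0.2,0,0,0,12,1.5]]]'

```text
clock: 17.05
eef_pos: [499.2, -143.5, 111.3]
tcp_rot: [3.142, -0.0, -0.41]
contact_force: [0.8, -0.0, -5.7]
opening: 0.252
```

>>> jog_arm --series '[[[0,0,0,0,0,0,1.5],[0,0,0,0,0,0,1.5],[0,0,0,0,0,0,1.5],[0,0,0,0,0,0,1.5]]]'

```text
clock: 17.55
eef_pos: [499.0, -143.5, 111.3]
tcp_rot: [-3.142, -0.0, -0.412]
contact_force: [1.2, 0.1, -4.3]
opening: 0.252
```

```bash
python3 - <<'E'
from h import *
st=snap("wrist","w18");print(st['eef_pos'],st['tcp_rot'],st['contact_force'],st['wrist_torque'],st['opening']*85,st['qvel'].round(3))
snap("side","s18",(160,160,420,355),3)
E
```

```text
[ 499.01207883 -143.47556825  111.33128721] [-3.14156375e+00 -2.27622463e-04 -4.12008317e-01] [ 1.15154261  0.1271959  -4.27879256] [-0.38577663 -0.00061331  0.15269741] 21.41858341942401 [-0.    -0.001 -0.     0.     0.     0.001]
```

View pics/w18.png

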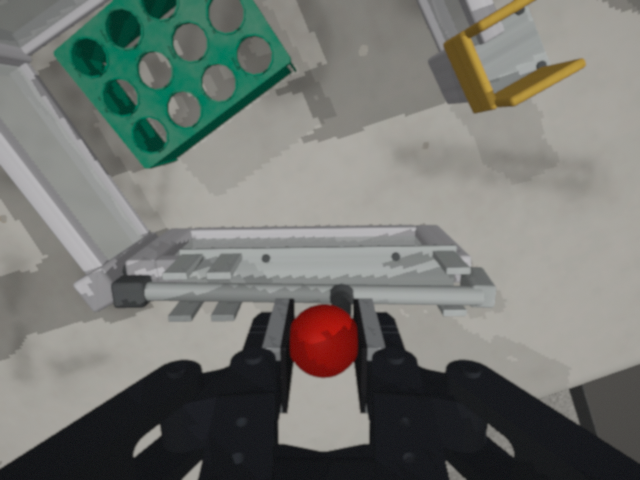

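View pics/s18.png

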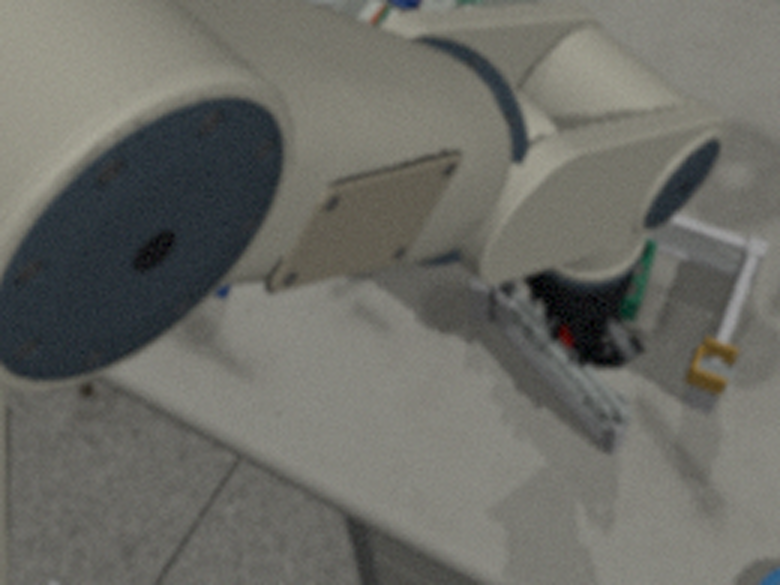

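```bash
python3 - <<'E'
from h import *
snap("scene","c18",(180,200,420,380),3.3)
C=cam("scene");print(proj(C,(495,213,50)),proj(C,(495,213,140)))
E
```

```text
[289.64582389 300.6311225 ] [289.64323242 266.671196  ]
```

View pics/c18.png

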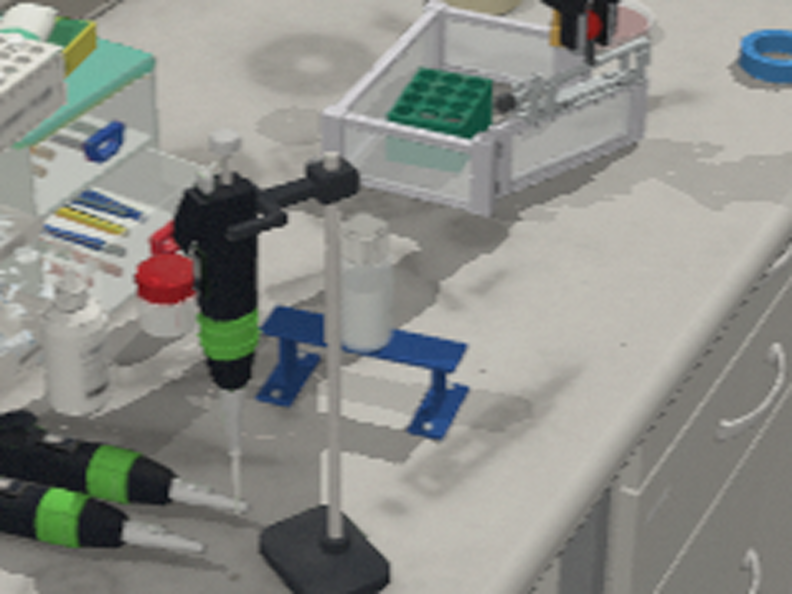

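The scene view shows the bottle upright on the ledge and the gate ajar, with the ball still in the fingers. I'm handing in.

```bash
python3 - <<'E'
from rig import r
print(r.sign_off()); print(r.sense()['clock'])
E
```

```text
the job is handed in; nothing more can be done
None
the job is handed in; nothing more can be done
```

I stood the bottle upright on the middle of the blue ledge and let go. Then I gripped the red ball, lifted the bolt about 12.5 mm, pulled it back about 35 mm out of the keeper and swung the gate open. I handed in at about 18 s with the ball still gripped; the hand-in gives no verdict.

Last checks:
- **Bottle:** the scene camera shows it upright on the ledge, with the arm well away from it.
- **Gate:** it had turned with the gripper, which swung 0.52 rad (about 30°), and the arm was at rest. I inferred the gate angle and bolt travel from the tool's movement and the wrist picture, because the joints themselves can't be read.
- **Grip:** the fingers sit at 21.4 mm on the 24 mm ball, with the grip set to 40 N, and carry about 4–5 N of bolt weight.
- **Bystanders:** none showed signs of being moved, but I only judged this by eye in the pictures.

No check failed. One early position reading was about 6 mm off because the arm was still moving when I read its pose; I redid it with the right pose before using it.

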